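# Fit the cover plate over a dosing unit's empty pump bay

## Robot

A 6-joint arm with a two-finger parallel gripper is mounted at the origin on the work surface. World frame = base frame: x ahead of the robot, y to its left, z up, the work surface at z = 0. Lengths are in m, angles in rad, forces in N, time in s.
With the tool pointing down it reaches from about 0.4 to 0.925 m from the base axis. Payload 3.4 kg.
Tool frame: the origin (TCP) lies midway between the tips of the shut fingers; the grasp point (between the pads) lies 19 mm behind it; x points along the fingers, y is the direction in which the jaws open and shut, and the axes are right-handed (so a half turn about x gives the same grasp; the last joint's range is limited). The gripper opens to 85 mm and grips with 20 to 120 N. Pads are 22 mm wide; open, the fingers measure 114 mm over their backs; the gripper's body (76 mm by 85 mm) begins 54 mm behind the grasp point. The pads swing forward as they close: fully open they stand 13 mm farther back than shut.
Start: joints at [-1.319, 0.307, 1.506, -0, 1.328, -0.073], TCP at [0.183, -0.545, 0.199] pointing down, gripper open.
Joint ranges: [-3.12, 3.12], [-1.05, 2.28], [0.14, 2.33], [-1.42, 4.57], [0.1, 2.73], [-2.68, 2.68]. Speed limits (rad/s): [2.57, 2.57, 3.14, 3.14, 3.14, 3.14].

## Interface

Orientations are given as [roll, pitch, yaw] about the fixed x, y, z axes, in that order (R = Rz(yaw) Ry(pitch) Rx(roll)).
In Python, from cell import robot, read_camera, camera_model, job, spotter gives the robot as it stands. The module is installed in compiled form; this text tells all that it offers.
- The arm moves only by the tool servo_tool, never from a script. Its argument "deltas" is a list of rows, each a list of 3 entries, a list of its own where there are three numbers: the shift along the tool's x, y, z in cm, then the turn, a rotation vector about the tool's x, y, z in rad, then the finger opening in cm, from 0 to 8.54. In form: [[[dx, dy, dz], [ax, ay, az], gripper], ...]. A call has 1 to 20 rows; each row is the pose to reach, as a shift and turn from the pose commanded when the call began, along the tool's axes at that moment; what a row does not reach only later rows make up. A row lasts 1/8 s, in which the tool goes at most 62.5 mm and 10.7 degrees, less where a joint would pass 70% of its speed; a pose out of reach is approached as far as the arm can. A call with a gripper value outside its range is refused whole. The fingers move at their own pace and stop on an object; the grip force is fixed at half the most. Time passes only in rows, so rows that repeat a pose let the fingers close. It gives the time, the measured TCP pose, the force and the opening at its end, in the units of the state.
- robot.sense(): the state, without advancing time (a new reading comes with each control period).
- read_camera(name): name is "scene" or "top" or "wrist"; returns (picture, depth): 480x640x3 uint8, blue, green, red; 480x640 float32, m along the optical axis (not along the pixel's ray), 0 where there is no reading.
- camera_model(name): a dict with "vfov" (degrees; the focal length in pixels is half the picture's height over the tangent of half this angle, whatever the lens; pixels are square), "cx", "cy" (the principal point, pixels), "R" (3x3) and "t" (3): a world point X has camera coordinates R X + t. Camera axes: x right, y down, z forward; pixel columns grow to the right and rows downward; lengths in m; the calibration is good to about 2 mm. A picture is of the moment at which its call begins: read the wrist's pose just before it. camera_model takes no time and is no camera call; for the wrist camera it gives the pose at the moment of the call.
- job.job_done(): hands the job in, once; it reports no verdict.
Trained networks look in the newest picture that a camera, given by its name, has taken for a name from the list of things; names that differ only in an ending like _2 or _b are one class to them, and where a whole thing is asked for, a point or a joint stands for the part that bears it (a point fixed in the world has none). Each returns a list of dicts, best first, with "confidence" (0 to 1); they miss things now and then, are a little off and sometimes report something else, mostly with a low value. They report only what shows in the picture. A call takes as long as a camera call. They do not tell look-alikes from the thing itself.
- spotter.recognise(camera, target): "box" ([left, top, right, bottom] in pixels, round what is visible of it).
- spotter.pinpoint(camera, target): "xy" ([column, row] in pixels: a listed point, or the origin of a listed thing).
The state is a dict: "time_s": time; "q": joint angles; "joint_vel": joint speeds; "effort": joint torques, N m; "tool_pos": TCP position; "ee_rot": TCP orientation; "contact_force": force on the tool from outside, world axes, zero at the start; "ft_torque": the same for the moment, N m; "opening": opening from 0.0 (shut) to 1.0 (fully open).
Only numpy, scipy, OpenCV 4.12 (cv2) and the standard library are available. Lean on these libraries where they do the work, as an engineer would, in place of code of your own. Each camera call takes 0.05 s, during which the arm holds its last target.

## Task

Close off the empty pump bay of the dosing unit: lay the blue cover plate on the two brass studs, slide it about gently, without pressing hard, until its holes drop over them, and seat it flat and fully home on the face. Then push the orange catch all the way forward over the plate's edge, let go, and leave the other things on the table where they are.

Things in the scene. Friction and masses are not known exactly. Their poses are not given: they have to be found in the camera images.
- plate: Blue cover plate to be fitted: 64 (x) by 100 (y) by 6 mm, about 0.16 kg, flat on the mat at first. Origin: centre of its underside, z up. On its middle a black grip bar 14 mm wide (x), 36 mm long (y), its top 36 mm above the underside. Two round through holes 10.5 mm wide on its y axis, 30 mm either side of the origin. The same turned half round.
- unit: Dosing unit lying on its back, fixed: dark case 130 (x) by 320 (y) by 70 mm high, grey face on top. Origin: centre of its underside, z up. On the face's +y half two white pump heads, 22 mm high; then the empty bay (see bay) with two upright brass studs; at the -y end the orange catch. The seated plate's y axis lies along the unit's.
- bay (a point): Nominal bay centre, on the face, 70 mm above the table. Two 8 mm brass studs, bevelled tips, stand 12 mm above the face, 60 mm apart along the unit's y. Their holder was clamped by hand: the pair sits up to 5 mm off this point in unit x and, separately, in y (not turned, does not give). The offset is not measured: feel for it. The seated plate's origin is at the pair's middle.
- catch (a joint): Orange sliding catch: 0 = fully back, 0.026 m = fully forward (along the unit's +y, over the plate's edge); friction about 2 N, stays where left, starts within 5 mm of fully back. Its tongue, 26 mm wide, runs 9 to 14 mm above the face: 3 mm clear above a seated plate, but it butts against one riding on the studs. Tongue's front edge 68 mm from bay along -y when back.
- catch_knob (a point): Centre of the top of the catch's upright round knob, 14 mm wide, reaching from 14 to 39.5 mm above the face. It moves with the catch; 90 mm from bay along the unit's -y when fully back.
- pump_head: Bystander: loose spare pump head, white disc 52 mm wide, 24 mm high, on the mat; leave alone.
- collar: Bystander: loose steel ring 24 mm wide, 8 mm high, on the mat; leave alone.
- reagent: Bystander: small white bottle with red cap, 36 mm wide, 75 mm high; leave alone.
- food_jar: Bystander: amber jar with yellow cap, 64 mm wide, 95 mm high; leave alone.
- driver: Bystander: screwdriver lying on the table, red handle; leave alone.
- magnet: Bystander: black and green glass-cleaning block, 60 x 35 x 36 mm; leave alone.
- beaker: Bystander: clear open beaker, 66 mm wide, 85 mm high; leave alone.
Not all that is in view belongs to the job. There is more than one size of the plate; the one meant has the size given above.

How it is judged:
By the outcome, as a careful person would: the job done as asked, in the order asked, and still so for the second after the job is handed in, with the robot touching nothing.
It also fails if it takes over 70 s, if anything falls off the work surface, if the arm or the gripper's body presses on something with over 40 N, if the wrist force passes 120 N, or if a joint passes its speed limit or range.

## Working session

There is one attempt and no reset: what is moved stays moved. The work goes in short steps, Python scripts to look and compute and a tool call to move; the robot and the scene stay as the last step left them, time stands still between calls to the robot, and variables do not carry over. Pictures are saved under pics/ and viewed, and the job is handed in when it is done.

Besides the shell and the picture viewer there is one more tool, called as name(argument=value, ...) on one line, values as JSON. servo_tool: Moves the arm, as the interface text tells. Its arguments: {"type":"object","properties":{"deltas":{"type":"array"}},"required":["deltas"]}

```bash
ls; mkdir -p pics; cat > h.py <<'E'
import numpy as np, cv2
from cell import robot, read_camera, camera_model, job, spotter
def snap(n,f):
    m=camera_model(n); p,d=read_camera(n); cv2.imwrite('pics/'+f,p); np.savez('pics/'+f[:-4]+'.npz',p=p,d=d,R=m['R'],t=m['t'],v=m['vfov'],c=[m['cx'],m['cy']]); return p,d,m
def w(m,u,v,z=None,d=None):
    f=240/np.tan(np.radians(m['vfov'])/2); R=np.array(m['R']);t=np.array(m['t'])
    r=np.array([(u-m['cx'])/f,(v-m['cy'])/f,1.]); C=-R.T@t; r2=R.T@r
    if d is not None: return C+r2*d
    return C+r2*(z-C[2])/r2[2]
def proj(m,X):
    f=240/np.tan(np.radians(m['vfov'])/2); c=np.array(m['R'])@np.array(X)+np.array(m['t']); return f*c[:2]/c[2]+[m['cx'],m['cy']]
E
python3 - <<'E'
from h import *
s=robot.sense(); print(s)
for n in ['scene','top','wrist']:
    p,d,m=snap(n,n+'0.png'); print(n,m)
    for t in ['plate','unit','catch_knob','bay']:
        for k in ('recognise','pinpoint'):
            try: print(t,k,[{a:np.round(b,2) for a,b in q.items()} for q in getattr(spotter,k)(n,t)])
            except Exception as e: print(t,k,e)
E
```

```text
pics
{'time_s': 0.0, 'q': array([-1.31951132e+00,  3.07578370e-01,  1.50767884e+00, -2.33699305e-05,
        1.32839221e+00, -7.34789736e-02]), 'joint_vel': array([-0.00138027,  0.00052219,  0.00114058, -0.00075312,  0.00021169,
       -0.00015715]), 'effort': array([-7.81316703e-04, -4.57557750e+01, -2.51916307e+01, -2.11262609e-04,
        1.31959881e-02,  2.67125692e-06]), 'tool_pos': array([ 0.18326279, -0.54420662,  0.19837597]), 'ee_rot': array([-1.63325109,  1.56873944,  1.83311117]), 'contact_force': array([ 0.2994505 , -0.10993903,  0.26457809]), 'ft_torque': array([ 0.04304196, -0.00314859,  0.04377569]), 'opening': 1.0006019019979593}
scene {'vfov': 51.462640473100535, 'cx': 322.03391512913277, 'cy': 237.7461730936656, 'R': array([[ 0.81482046,  0.57959357,  0.01178624],
       [ 0.47807275, -0.66032025, -0.57915768],
       [-0.32789337,  0.47754421, -0.81513034]]), 't': array([-0.4744789 , -0.17088138,  1.37071792])}
plate recognise [{'box': array([317.4, 197.7, 360.3, 230.2]), 'confidence': np.float64(0.91)}, {'box': array([336.9, 113.3, 371.7, 143. ]), 'confidence': np
[... 2006 characters left out ...]
rray([489.9, 253.4]), 'confidence': np.float64(0.7)}]
bay recognise [{'box': array([353.1, 227.7, 499.5, 314.7]), 'confidence': np.float64(0.57)}]
bay pinpoint [{'xy': array([445.9, 267.3]), 'confidence': np.float64(0.57)}]
wrist {'vfov': 64.06137231861501, 'cx': 326.9292381689718, 'cy': 238.93194301416676, 'R': array([[ 3.20081223e-01, -9.47390095e-01, -1.38534124e-04],
       [-9.05195944e-01, -3.05868832e-01,  2.95067045e-01],
       [-2.79585968e-01, -9.43200201e-02, -9.55476541e-01]]), 't': array([-0.57373636, -0.03897799,  0.37944582])}
plate recognise []
plate pinpoint []
unit recognise []
unit pinpoint []
catch_knob recognise []
catch_knob pinpoint []
bay recognise []
bay pinpoint []
```

View pics/scene0.png

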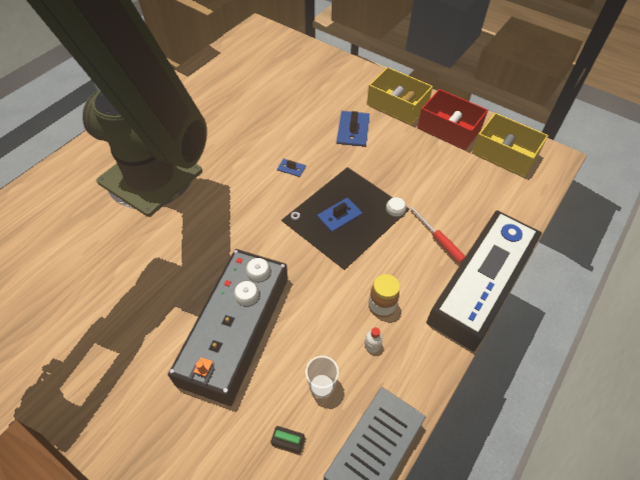

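View pics/top0.png

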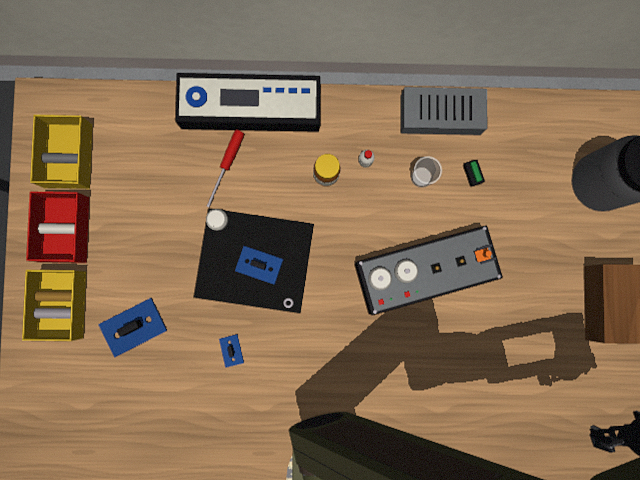

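```bash
python3 - <<'E'
import numpy as np,cv2
p=cv2.imread('pics/top0.png'); cv2.imwrite('pics/top0c.png',cv2.resize(p[215:385,80:310],None,fx=3.4,fy=3.4,interpolation=cv2.INTER_CUBIC))
cv2.imwrite('pics/top0u.png',cv2.resize(p[215:330,340:520],None,fx=4.4,fy=4.4,interpolation=cv2.INTER_CUBIC))
E
```

```text
(no output)
```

View pics/top0c.png

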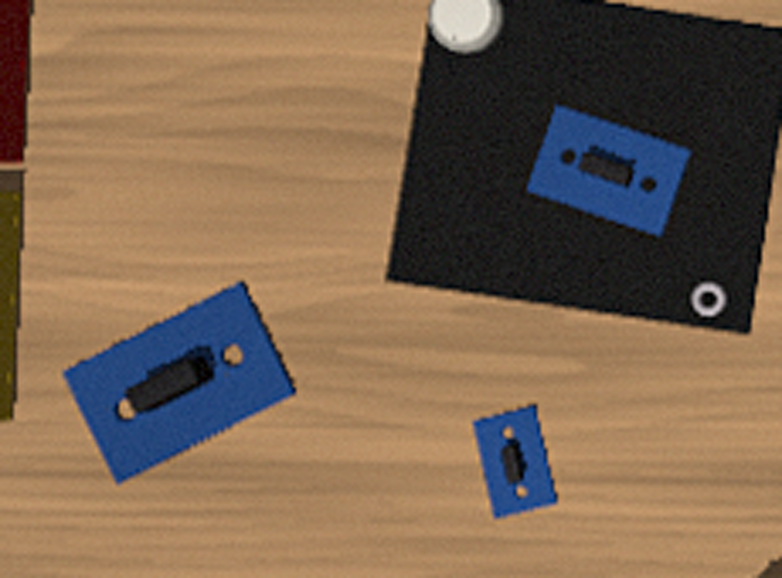

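View pics/top0u.png

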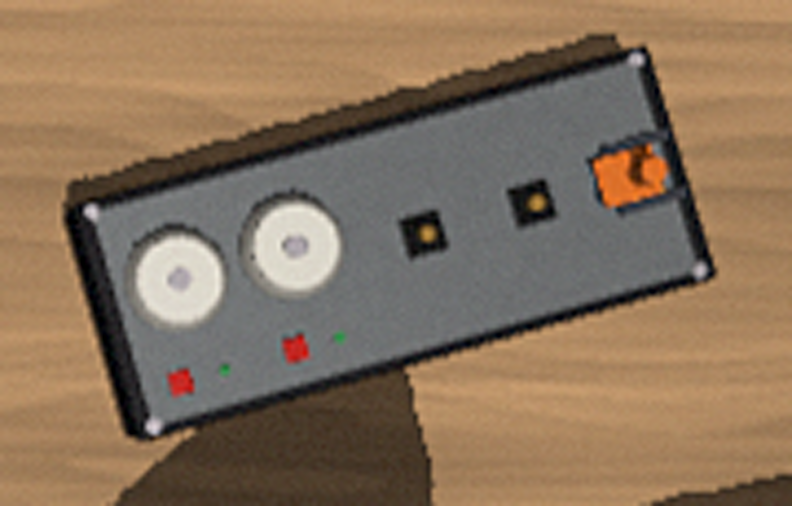

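The blue plates in the top image are at (132,327), which is large, (231,350), which is small, and (260,264) on the mat. The one on the mat fits: it measures about 42x26 px, or about 100x62 mm, and the task says the plate lies on the mat. The unit is at (428,270), with the catch at its right end. Next I'll measure precisely and confirm with a crop.

```bash
cat > blue.py <<'E'
from h import *
def load(f):
    z=np.load('pics/'+f+'.npz'); return z['p'],z['d'],dict(R=z['R'],t=z['t'],vfov=float(z['v']),cx=z['c'][0],cy=z['c'][1])
def plates(p,m,z):
    hsv=cv2.cvtColor(p,cv2.COLOR_BGR2HSV); k=cv2.inRange(hsv,(100,120,50),(125,255,255))
    k=cv2.morphologyEx(k,cv2.MORPH_CLOSE,np.ones((3,3)))
    cs,_=cv2.findContours(k,cv2.RETR_EXTERNAL,cv2.CHAIN_APPROX_NONE)
    out=[]
    for c in cs:
        if cv2.contourArea(c)<200: continue
        P=np.array([w(m,u,v,z)[:2] for u,v in c[:,0]])
        r=cv2.minAreaRect((P*1000).astype(np.float32)); out.append((c[:,0].mean(0),r))
    return out
E
python3 - <<'E'
from blue import *
for n in('top0','scene0'):
    p,d,m=load(n)
    for c,r in plates(p,m,.008): print(n,c.round(),np.round(r[0],1),np.round(r[1],1),round(r[2],1))
p,d,m=load('top0')
# unit
k=(d>0)
H,W=d.shape
vv,uu=np.mgrid[:H,:W]
f=240/np.tan(np.radians(m['vfov'])/2)
X=np.stack([(uu-m['cx'])/f*d,(vv-m['cy'])/f*d,d],-1)-m['t']
X=X@m['R']
roi=(uu>340)&(uu<515)&(vv>215)&(vv<325)&k
print('table z',np.median(X[(uu>345)&(uu<365)&(vv>180)&(vv<200)],0))
face=roi&(abs(X[...,2]-.07)<.004)
P=X[face]; print(len(P),P[:,2].mean())
r=cv2.minAreaRect((P[:,:2]*1000).astype(np.float32)); print(r)
for z in(80,85,105):
  q=roi&(X[...,2]>z/1000-.005)
for s in ['top0','scene0']:
  p,d,m=load(s)
# features by top: corner screws, studs, knob
p,d,m=load('top0')
g=lambda x,y:(340+x/4.4,215+y/4.4)
for nm,(x,y),z in [('s',(92,211),.07),('s',(638,59),.07),('s',(701,270),.07),('s',(154,425),.07),('stud+',(428,233),.082),('stud-',(536,203),.082),('knob',(655,167),.1095)]:
    print(nm,w(m,*g(x,y),z).round(4))
E
```

```text
top0 [231. 350.] [297.6 252. ] [69.  43.8] 13.9
top0 [132. 327.] [350.  486.7] [ 86.3 137. ] 27.5
top0 [258. 265.] [501.5 190.7] [103.3  66. ] 72.3
top0 [196.  96.] [912.1 352.1] [47.6 48.9] 1.1
scene0 [512. 232.] [888.7 398. ] [48.7 47.2] 64.5
scene0 [339. 214.] [500.5 191.7] [97.8 62.2] 72.2
table z [ 6.87845117e-01 -4.04297101e-02 -1.28747053e-04]
5315 0.07013899215979946
((491.5286560058594, -208.41094970703125), (129.68881225585938, 320.3042907714844), 16.400915145874023)
s [ 0.5056 -0.0499  0.07  ]
s [ 0.5899 -0.3394  0.07  ]
s [ 0.4785 -0.3718  0.07  ]
s [ 0.3941 -0.0831  0.07  ]
stud+ [ 0.4957 -0.2247  0.082 ]
stud- [ 0.5121 -0.2815  0.082 ]
knob [ 0.5298 -0.3361  0.1095]
```

```bash
cat >> h.py <<'E'
from scipy.spatial.transform import Rotation as Ro
def state():
    s=robot.sense(); R=Ro.from_euler('xyz',s['ee_rot']).as_matrix(); return s,R
def down(yaw): # tool y at angle yaw, x down
    c,s_=np.cos(yaw),np.sin(yaw); y=np.array([c,s_,0]); x=np.array([0,0,-1.]); return np.stack([x,y,np.cross(x,y)],1)
def go(p,yawdeg=None):
    s,R=state(); d=R.T@(np.array(p)-s['tool_pos'])*100
    R1=R if yawdeg is None else down(np.radians(yawdeg))
    r=Ro.from_matrix(R.T@R1).as_rotvec(); n=max(np.linalg.norm(d)/6.25,np.degrees(np.linalg.norm(r))/10.7)
    print('delta cm',d.round(2),'rot',r.round(4),'rows>=',round(n,1))
E
python3 - <<'E'
from h import *
s,R=state(); print(R.round(4)); print('yaw',np.degrees(np.arctan2(R[1,1],R[0,1])))
m=camera_model('wrist'); C=-m['R'].T@m['t']; print('cam in tool',R.T@(C-s['tool_pos']),'axes',(R.T@m['R'].T).round(3))
for y in (16.3,196.3,-17.7,162.3): print(y)
go((.504,-.253,.26),16.3); go((.504,-.253,.26),196.3)
E
```

```text
[[-0.      0.3191 -0.9477]
 [ 0.     -0.9477 -0.3191]
 [-1.     -0.      0.    ]]
yaw -71.39105479317037
cam in tool [-0.17466219 -0.00129712 -0.07534804] axes [[ 0.    -0.295  0.955]
 [ 1.     0.001  0.   ]
 [-0.001  0.955  0.295]]
16.3
196.3
-17.7
162.3
delta cm [ -6.07 -17.44 -39.7 ] rot [-1.5305e+00 -0.0000e+00  1.0000e-04] rows>= 8.2
delta cm [ -6.07 -17.44 -39.7 ] rot [1.6111e+00 1.0000e-04 0.0000e+00] rows>= 8.6
```

View pics/wrist0.png

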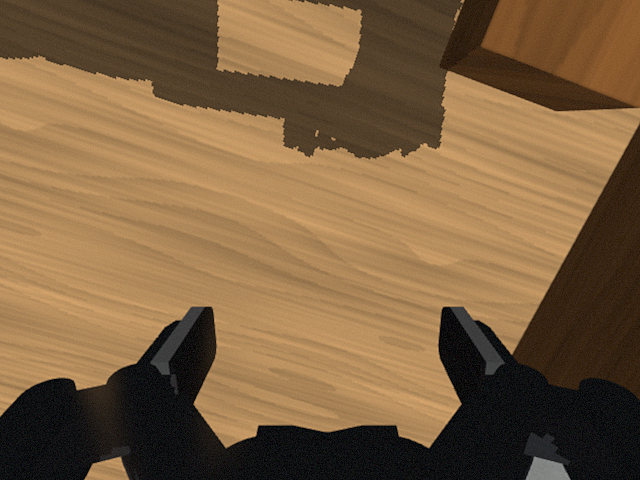

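The crop and the scale agree: the 64x100 plate is the one on the mat at (260,264). I'll stop over the bay on the way there to look at the studs.

servo_tool(deltas=[[[2.8, -17.4, -39.7], [-1.53, 0, 0], 8.5], [[2.8, -17.4, -39.7], [-1.53, 0, 0], 8.5], [[2.8, -17.4, -39.7], [-1.53, 0, 0], 8.5], [[2.8, -17.4, -39.7], [-1.53, 0, 0], 8.5], [[2.8, -17.4, -39.7], [-1.53, 0, 0], 8.5], [[2.8, -17.4, -39.7], [-1.53, 0, 0], 8.5], [[2.8, -17.4, -39.7], [-1.53, 0, 0], 8.5], [[2.8, -17.4, -39.7], [-1.53, 0, 0], 8.5], [[2.8, -17.4, -39.7], [-1.53, 0, 0], 8.5], [[2.8, -17.4, -39.7], [-1.53, 0, 0], 8.5], [[2.8, -17.4, -39.7], [-1.53, 0, 0], 8.5], [[2.8, -17.4, -39.7], [-1.53, 0, 0], 8.5]])

```text
time_s: 2.85
tool_pos: [0.5037, -0.254, 0.1714]
ee_rot: [0.797, 1.571, -0.492]
contact_force: [-1.1, -0.2, -0.0]
opening: 0.995
```

```bash
python3 - <<'E'
from h import *
s,R=state(); print(s['tool_pos'],np.degrees(np.arctan2(R[1,1],R[0,1])),s['q'])
snap('wrist','w1.png')
go((.501,.191,.17),-17.7)
E
```

```text
[ 0.50373385 -0.25401655  0.17144645] 16.14072251998394 [-5.41934116e-01  3.14350321e-01  1.57000275e+00  9.55832270e-06
  1.25705890e+00 -8.23645808e-01]
delta cm [  0.14  12.11 -42.81] rot [ 5.91e-01  1.00e-04 -2.00e-04] rows>= 7.1
```

View pics/w1.png

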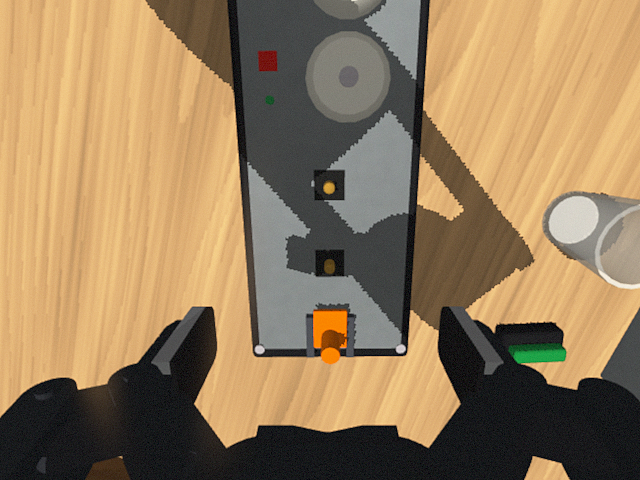

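This wrist view shows the stud tips near (329,187) and (329,266), the knob top near (330,354), and the face edges clearly.

```bash
python3 - <<'E'
from blue import *
p,d,m=load('w1')
cv2.imwrite('pics/w1c.png',cv2.resize(p[160:370,240:430],None,fx=2.85,fy=2.85,interpolation=cv2.INTER_CUBIC)[:600])
hsv=cv2.cvtColor(p,cv2.COLOR_BGR2HSV)
k=cv2.inRange(hsv,(8,90,60),(30,255,255)); 
for (x0,y0,x1,y1) in [(314,170,345,200),(314,250,345,277)]:
    ys,xs=np.nonzero(k[y0:y1,x0:x1]); print('px',xs.min()+x0,xs.max()+x0,ys.min()+y0,ys.max()+y0,xs.mean()+x0,ys.mean()+y0)
H,W=d.shape; vv,uu=np.mgrid[:H,:W]; f=240/np.tan(np.radians(m['vfov'])/2)
X=(np.stack([(uu-m['cx'])/f*d,(vv-m['cy'])/f*d,d],-1)-m['t'])@m['R']
q=(d>0)&(abs(X[...,2]-.07)<.003)&(uu>220)&(uu<440)&(vv<362)
P=X[q][:,:2]; print('face z',X[q][:,2].mean())
r=cv2.minAreaRect((P*1000).astype(np.float32)); print(r)
for (x0,y0,x1,y1) in [(314,170,345,200),(314,250,345,277),(310,340,350,366)]:
    Z=X[y0:y1,x0:x1].reshape(-1,3); t=Z[:,2].max(); S=Z[Z[:,2]>t-.004]; print('top',t,S.mean(0),len(S))
E
```

```text
px 323 334 180 194 328.6474820143885 187.0791366906475
px 324 334 259 273 328.963768115942 266.07971014492756
face z 0.07028522856374823
((499.6498107910156, -235.35183715820312), (129.34469604492188, 261.99737548828125), 16.523391723632812)
top 0.3460813193814429 [ 0.48255356 -0.18051709  0.34608132] 4
top 0.3460813193814429 [ 0.48255356 -0.18051709  0.34608132] 2
top 0.3460813193814429 [ 0.48255356 -0.18051709  0.34608132] 3
```

View pics/w1c.png

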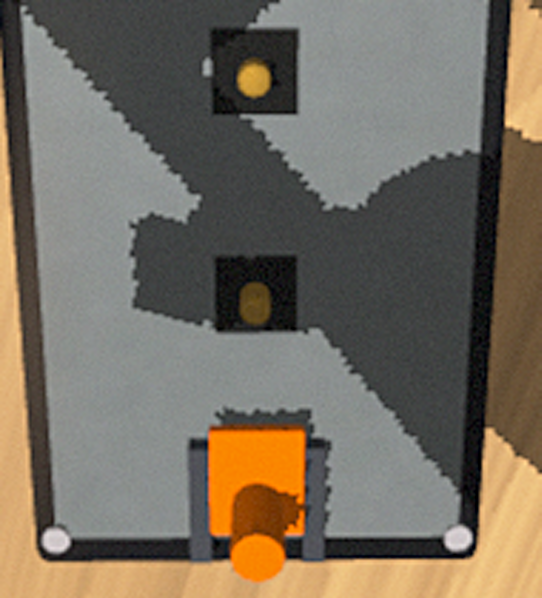

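```bash
python3 - <<'E'
from blue import *
p,d,m=load('w1')
a=w(m,328.8,187.1,.0755); b=w(m,329,266,.0755); k=w(m,330,354.5,.1095)
print(a,b,k); mid=(a+b)/2; dd=a-b; print('len',np.linalg.norm(dd[:2]),'ang',np.degrees(np.arctan2(dd[1],dd[0]))-90,'mid',mid)
yaw=np.radians(16.4); ux=np.array([np.cos(yaw),np.sin(yaw)]); uy=np.array([-ux[1],ux[0]])
c=np.array([.4915,-.2084])
for nm,q in(('mid',mid),('knob',k),('a',a),('b',b)): print(nm,(q[:2]-c)@ux,(q[:2]-c)@uy)
# catch front edge at z=face+14 -> 
for pt in [(311,311),(349,311)]:
    q=w(m,*pt,.084); print('tongue',(q[:2]-c)@ux,(q[:2]-c)@uy)
# screws
for pt in [(260,349.5),(401,348.5)]: q=w(m,*pt,.071); print('screw',q)
E
```

```text
[ 0.49625962 -0.22335409  0.0755    ] [ 0.51316928 -0.28071478  0.0755    ] [ 0.52889437 -0.33256528  0.1095    ]
len 0.05980120839535261 ang 16.425266858594227 mid [ 0.50471445 -0.25203444  0.0755    ]
mid 0.00035699640387258614 -0.04559011027536171
knob 0.0008159370112850931 -0.1296714738013227
a 0.00034381054061921606 -0.015689508985101564
b 0.0003701822671260551 -0.07549071156562191
tongue -0.01339305300106297 -0.10868038335609681
tongue 0.015441608273584586 -0.10877546529271208
screw [ 0.47974388 -0.36884821  0.071     ]
screw [ 0.59092169 -0.33553437  0.071     ]
```

servo_tool(deltas=[[[1, 12.1, -42.8], [0.591, 0, 0], 8.5], [[1, 12.1, -42.8], [0.591, 0, 0], 8.5], [[1, 12.1, -42.8], [0.591, 0, 0], 8.5], [[1, 12.1, -42.8], [0.591, 0, 0], 8.5], [[1, 12.1, -42.8], [0.591, 0, 0], 8.5], [[1, 12.1, -42.8], [0.591, 0, 0], 8.5], [[1, 12.1, -42.8], [0.591, 0, 0], 8.5], [[1, 12.1, -42.8], [0.591, 0, 0], 8.5], [[1, 12.1, -42.8], [0.591, 0, 0], 5], [[1, 12.1, -42.8], [0.591, 0, 0], 5]])

```text
time_s: 4.15
tool_pos: [0.5003, 0.19, 0.1612]
ee_rot: [-0.03, 1.57, -1.909]
contact_force: [-0.2, -0.3, -0.6]
opening: 0.602
```

```bash
python3 - <<'E'
from blue import *
s,R=state(); print(s['tool_pos'],np.degrees(np.arctan2(R[1,1],R[0,1])),s['contact_force'])
p,d,m=snap('wrist','w2.png')
for c,r in plates(p,m,.008): print(c.round(),np.round(r[0],1),np.round(r[1],1),round(r[2],1))
E
```

```text
[0.50034723 0.1900356  0.16123819] -17.64621755534388 [-0.15645236 -0.25281772 -0.6056365 ]
[ 87. 211.] [298.7 254. ] [70.7 43.8] 14.2
[327. 206.] [500.3 191.8] [101.7  65.5] 72.1
```

View pics/w2.png

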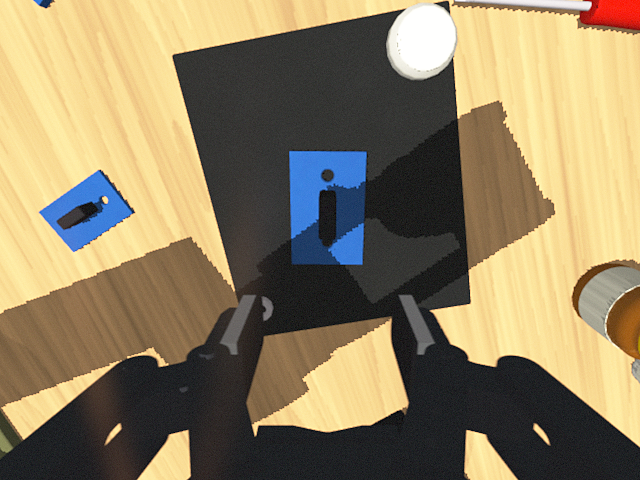

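The plate is centred at about (327,208), and its bar is aligned with the jaws. The collar, at (265,308), is clear of the fingers.

```bash
python3 - <<'E'
from blue import *
p,d,m=load('w2')
for px in [(305,170),(350,255),(327,205),(327,215),(327,225),(250,150),(420,280)]: print(px,w(m,*px,d=d[px[1],px[0]]).round(4))
# bar: points with z>0.03
H,W=d.shape; vv,uu=np.mgrid[:H,:W]; f=240/np.tan(np.radians(m['vfov'])/2)
X=(np.stack([(uu-m['cx'])/f*d,(vv-m['cy'])/f*d,d],-1)-m['t'])@m['R']
q=(X[...,2]>.032)&(uu>285)&(uu<370)&(vv<265)&(vv>150)
r=cv2.minAreaRect((X[q][:,:2]*1000).astype(np.float32)); print(r,X[q].mean(0))
go((.5003,.1918,.012),-17.9)
E
```

```text
(305, 170) [0.493  0.2305 0.0094]
(350, 255) [0.5075 0.1459 0.0088]
(327, 205) [0.5036 0.2026 0.0405]
(327, 215) [0.5012 0.1948 0.04  ]
(327, 225) [0.4987 0.1872 0.0407]
(250, 150) [0.5229 0.2631 0.3358]
(420, 280) [0.5627 0.1003 0.0035]
((508.53369140625, 219.90713500976562), (91.07853698730469, 13.799797058105469), 72.63067626953125) [0.50161796 0.19741603 0.05510643]
delta cm [14.93 -0.07 -0.2 ] rot [0.0037 0.0008 0.    ] rows>= 2.4
```

servo_tool(deltas=[[[5, 0, -0.2], [0, 0, 0], 5], [[9, 0, -0.2], [0, 0, 0], 4.5], [[12, 0, -0.2], [0, 0, 0], 4.5], [[13.5, 0, -0.2], [0, 0, 0], 4.5], [[14.7, 0, -0.2], [0, 0, 0], 4.5], [[14.7, 0, -0.2], [0, 0, 0], 4.5], [[14.7, 0, -0.2], [0, 0, 0], 0.8], [[14.7, 0, -0.2], [0, 0, 0], 0.8], [[14.7, 0, -0.2], [0, 0, 0], 0.8], [[14.7, 0, -0.2], [0, 0, 0], 0.8], [[14.7, 0, -0.2], [0, 0, 0], 0.8]])

```text
time_s: 5.58
tool_pos: [0.5011, 0.1934, 0.0144]
ee_rot: [2.31, 1.571, 0.432]
contact_force: [0.3, -0.6, -0.3]
opening: 0.089
```

```bash
python3 - <<'E'
from blue import *
s,R=state(); print(s['tool_pos'],s['opening'],s['contact_force'])
p,d,m=snap('wrist','w3.png')
E
```

```text
[0.50107503 0.1933946  0.01442793] 0.08850883447471518 [ 0.27271474 -0.58768454 -0.33171555]
```

View pics/w3.png

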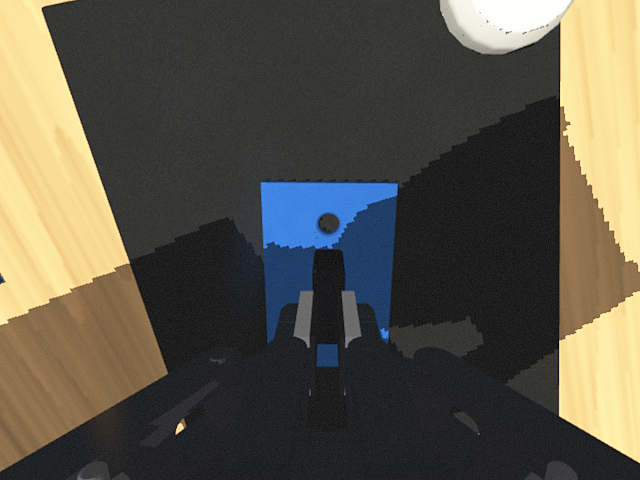

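The wrist picture shows the bar between the pads at about (328,290). The opening reads 7.6 mm, which is less than the 14 mm bar. I'll close fully, lift a little and check the hold.

servo_tool(deltas=[[[0, 0, 0], [0, 0, 0], 0], [[0, 0, 0], [0, 0, 0], 0], [[-1.5, 0, 0], [0, 0, 0], 0], [[-3, 0, 0], [0, 0, 0], 0], [[-3, 0, 0], [0, 0, 0], 0]])

```text
time_s: 6.25
tool_pos: [0.5028, 0.1939, 0.0464]
ee_rot: [2.174, 1.566, 0.296]
contact_force: [-0.6, -0.4, 0.5]
opening: 0.003
```

```bash
python3 - <<'E'
from blue import *
s,R=state(); print(s['tool_pos'],s['opening'],s['contact_force'],np.degrees(np.arctan2(R[1,1],R[0,1])))
p,d,m=snap('wrist','w4.png')
go((.5047,-.2520,.17),16.4)
E
```

```text
[0.50275196 0.19385613 0.04639763] 0.0031828853764811283 [-0.62930325 -0.35233904  0.46057874] -17.588295211208717
delta cm [-12.47  13.75  42.38] rot [-0.5932 -0.0009 -0.0028] rows>= 7.4
```

View pics/w4.png

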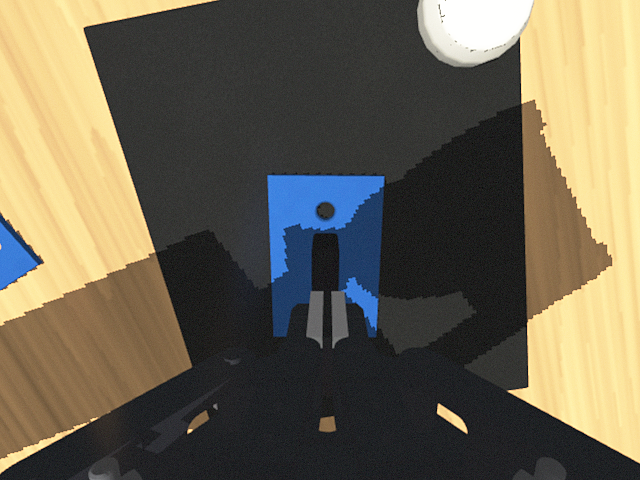

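```bash
python3 - <<'E'
from blue import *
for n,tp,yaw in (('w3',(.50107,.1934,.01443),-17.7),('w4',(.50275,.19386,.0464),-17.6)):
    p,d,m=load(n); R=down(np.radians(yaw))
    print(n)
    for px in [(326,240),(326,260),(326,280),(314,295),(339,295),(314,310),(339,320),(314,340),(300,320),(350,320),(365,320),(326,300),(326,330)]:
        D=d[px[1],px[0]]
        if D>0: X=w(m,*px,d=D); print(px,round(float(D),4),X.round(4),'tool',(R.T@(X-np.array(tp))).round(4))
        else: print(px,0)
E
```

```text
w3
(326, 240) 0.1864 [0.5063 0.2136 0.0111] tool [ 0.0033 -0.0012 -0.0208]
(326, 260) 0.1719 [0.505  0.2096 0.0276] tool [-0.0132 -0.0011 -0.0166]
(326, 280) 0.1613 [0.5037 0.2054 0.04  ] tool [-0.0256 -0.0011 -0.0122]
(314, 295) 0.1473 [0.4994 0.2068 0.0547] tool [-0.0402 -0.0057 -0.0123]
(339, 295) 0.1472 [0.5086 0.204  0.0548] tool [-0.0403  0.0039 -0.0124]
(314, 310) 0.1355 [0.4998 0.2068 0.067 ] tool [-0.0526 -0.0053 -0.0123]
(339, 320) 0.129 [0.508  0.204  0.0738] tool [-0.0594  0.0034 -0.0122]
(314, 340) 0.1226 [0.4993 0.2037 0.0814] tool [-0.067  -0.0048 -0.0092]
(300, 320) 0.1299 [0.4953 0.2076 0.0731] tool [-0.0586 -0.0098 -0.0117]
(350, 320) 0.1291 [0.5115 0.2028 0.0737] tool [-0.0593  0.0071 -0.0122]
(365, 320) 0.1364 [0.5159 0.1976 0.0672] tool [-0.0528  0.0129 -0.0086]
(326, 300) 0.1651 [0.5008 0.1961 0.039 ] tool [-0.0246 -0.0011 -0.0025]
(326, 330) 0.1689 [0.4965 0.1825 0.0395] tool [-0.0251 -0.001   0.0118]
w4
(326, 240) 0.2037 [0.5065 0.2092 0.0266] tool [ 0.0198 -0.0011 -0.0158]
(326, 260) 0.1925 [0.5046 0.2032 0.0403] tool [ 0.0061 -0.0011 -0.0095]
(326, 280) 0.1957 [0.5013 0.1929 0.0402] tool [ 0.0062 -0.0011  0.0014]
(314, 295) 0.1474 [0.5009 0.2072 0.0865] tool [-0.0401 -0.0058 -0.0121]
(339, 295) 0.148 [0.51   0.2041 0.0861] tool [-0.0397  0.0039 -0.0119]
(314, 310) 0.1363 [0.5012 0.2068 0.0982] tool [-0.0518 -0.0054 -0.0118]
(339, 320) 0.1295 [0.5094 0.2042 0.1054] tool [-0.059   0.0032 -0.0119]
(314, 340) 0.1158 [0.5021 0.2075 0.1194] tool [-0.073  -0.0048 -0.0128]
(300, 320) 0.137 [0.4953 0.2047 0.0987] tool [-0.0523 -0.0104 -0.0081]
(350, 320) 0.1374 [0.5123 0.1992 0.0984] tool [-0.052   0.0074 -0.008 ]
(365, 320) 0.2353 [0.5123 0.1484 0.0109] tool [0.0355 0.0229 0.0404]
(326, 300) 0.1438 [0.5053 0.2056 0.0904] tool [-0.044  -0.0011 -0.0119]
(326, 330) 0.1234 [0.5052 0.2054 0.1118] tool [-0.0654 -0.0012 -0.0118]
```

The wrist depth puts the visible fingertips about 37 mm behind the reported TCP, which would be above the bar. That explains the miss. I'll cross-check with the scene camera.

```bash
python3 - <<'E'
from blue import *
s,R=state(); print(s['tool_pos'],s['q'])
p,d,m=snap('scene','s5.png')
u,v=proj(m,s['tool_pos']).round().astype(int); print(u,v)
q=p.copy(); cv2.circle(q,(int(u),int(v)),2,(0,255,0),-1)
b=proj(m,s['tool_pos']+np.array([0,0,.037])).round().astype(int); cv2.circle(q,tuple(int(i) for i in b),2,(255,0,255),-1)
x0,y0=max(0,u-70),max(0,v-75)
cv2.imwrite('pics/s5c.png',cv2.resize(q[y0:y0+110,x0:x0+140],None,fx=5,fy=5,interpolation=cv2.INTER_CUBIC))
E
```

```text
[0.50205725 0.19362975 0.04564618] [ 2.89592755e-01  4.19285630e-01  1.78217724e+00 -4.30824274e-06
  9.37197105e-01  5.96521667e-01]
341 204
```

View pics/s5c.png

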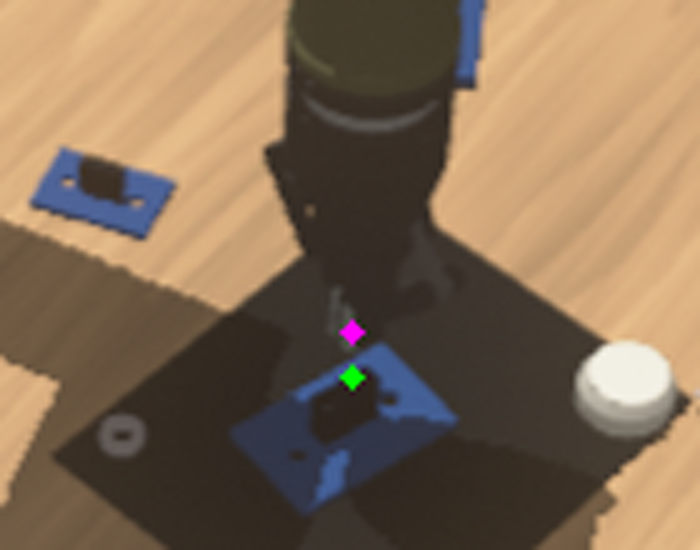

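Both cameras agree that the real tips end about 3.7 cm short of the reported TCP, so I'll work from the measured tip position. I'll refine the number first.

```bash
python3 - <<'E'
from blue import *
for n,tp,yaw,cols in (('w4',(.50275,.19386,.0464),-17.6,(312,316,320,334,338,342,346)),('w2',(.50035,.19004,.16124),-17.65,(250,256,260,402,406,410))):
    p,d,m=load(n); R=down(np.radians(yaw)); tp=np.array(tp); print(n)
    for c in cols:
        best=None
        for r in range(270,330):
            X=R.T@(w(m,c,r,d=d[r,c])-tp)
            if d[r,c]>0 and X[0]<-.02: print(c,r,X.round(4)); break
go((.5003,.1918,.012-.034),-17.9)
E
```

```text
w4
312 291 [-0.0367 -0.0066 -0.0122]
316 291 [-0.0353 -0.0051 -0.0116]
320 291 [-0.0362 -0.0035 -0.012 ]
334 291 [-0.0362  0.002  -0.012 ]
338 291 [-0.036   0.0036 -0.0119]
342 291 [-0.0362  0.0052 -0.012 ]
346 303 [-0.0382  0.0067 -0.0078]
w2
250 294 [-0.0384 -0.0305 -0.0119]
256 294 [-0.0383 -0.0282 -0.0118]
260 294 [-0.0386 -0.0266 -0.012 ]
402 294 [-0.0386  0.0285 -0.0121]
406 294 [-0.0381  0.0302 -0.0118]
410 295 [-0.04    0.0313 -0.0123]
delta cm [ 6.7  -0.07  0.2 ] rot [ 0.0054 -0.0008 -0.0012] rows>= 1.1
```

servo_tool(deltas=[[[0, 0, 0.2], [0, 0, 0], 4.5], [[0, 0, 0.2], [0, 0, 0], 4.5], [[2.5, 0, 0.2], [0, 0, 0], 4.5], [[4.5, 0, 0.2], [0, 0, 0], 4.5], [[5.6, 0, 0.2], [0, 0, 0], 4.5], [[6.1, 0, 0.2], [0, 0, 0], 4.5], [[6.4, 0, 0.2], [0, 0, 0], 4.5]])

```text
time_s: 7.22
tool_pos: [0.5007, 0.1915, -0.0197]
ee_rot: [2.153, 1.57, 0.276]
contact_force: [-0.3, 0.6, 0.2]
opening: 0.53
```

```bash
python3 - <<'E'
from blue import *
s,R=state(); print(s['tool_pos'],s['opening'],s['contact_force'],np.degrees(np.arctan2(R[1,1],R[0,1])))
p,d,m=snap('wrist','w6.png')
E
```

```text
[ 0.50069682  0.19146394 -0.01971793] 0.529690268891154 [-0.33680653  0.56106739  0.18188451] -17.59037031096978
```

View pics/w6.png

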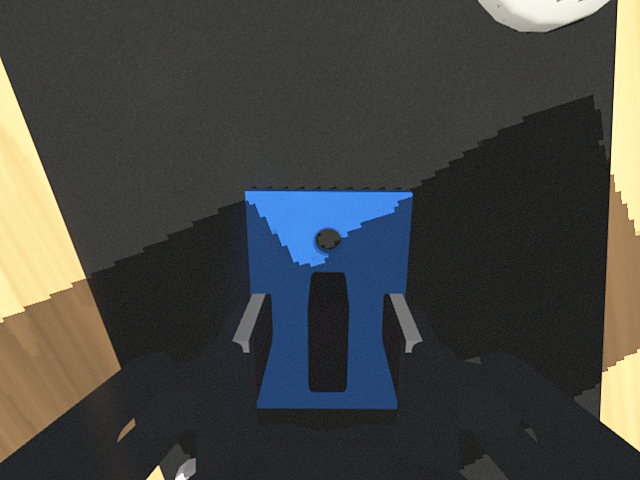

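The fingers now straddle the bar (bar at about (328,330), finger edges at columns 260 and 397). Closing, then lifting.

servo_tool(deltas=[[[0.3, 0, 0], [0, 0, 0], 0.5], [[0.3, 0, 0], [0, 0, 0], 0.5], [[0.3, 0, 0], [0, 0, 0], 0.5], [[0.3, 0, 0], [0, 0, 0], 0.5], [[0.3, 0, 0], [0, 0, 0], 0.5], [[-1, 0, 0], [0, 0, 0], 0.5], [[-3, 0, 0], [0, 0, 0], 0.5], [[-5, 0, 0], [0, 0, 0], 0.5], [[-5, 0, 0], [0, 0, 0], 0.5]])

```text
time_s: 8.4
tool_pos: [0.5021, 0.1919, 0.0323]
ee_rot: [2.163, 1.566, 0.285]
contact_force: [0.4, 0.0, -0.0]
opening: 0.152
```

```bash
python3 - <<'E'
from blue import *
s,R=state(); print(s['tool_pos'],s['opening'],s['contact_force'],s['ft_torque'],np.degrees(np.arctan2(R[1,1],R[0,1])))
p,d,m=snap('wrist','w7.png')
RT=down(np.arctan2(R[1,1],R[0,1]))
# plate top in tool frame
H,W=d.shape; vv,uu=np.mgrid[:H,:W]; f=240/np.tan(np.radians(m['vfov'])/2)
X=(np.stack([(uu-m['cx'])/f*d,(vv-m['cy'])/f*d,d],-1)-m['t'])@m['R']
hsv=cv2.cvtColor(p,cv2.COLOR_BGR2HSV); k=cv2.inRange(hsv,(100,120,50),(125,255,255))>0
Y=(X-s['tool_pos'])@R
q=k&(d>0)&(abs(Y[...,2])<.07)&(abs(Y[...,1])<.05)
A=Y[q]; print(len(A),A.mean(0),A.min(0),A.max(0)); c,*_=np.linalg.lstsq(np.c_[A[:,1:],np.ones(len(A))],A[:,0],rcond=None); print('plane x=a*y+b*z+c',c)
go((.5047,-.2520,.13),16.4)
E
```

```text
[0.50205943 0.19188735 0.03226927] 0.15228402723602358 [ 0.44237076  0.00985539 -0.01570131] [-0.01931334 -0.0437563   0.00134812] -17.587112406724543
19231 [-0.03088016 -0.0007139  -0.02378735] [-0.07886248 -0.04998934 -0.05073928] [0.03045637 0.04528479 0.05843564]
plane x=a*y+b*z+c [ 0.02384301  0.02356188 -0.03030267]
delta cm [-9.9  13.76 42.17] rot [-0.5932 -0.0007 -0.0023] rows>= 7.3
```

View pics/w7.png

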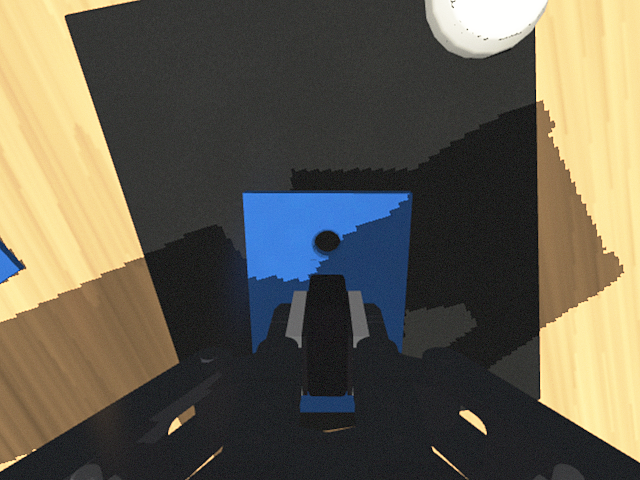

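```bash
cat > inhand.py <<'E'
from blue import *
def inhand(n,tp,R):
    p,d,m=load(n)
    H,W=d.shape; vv,uu=np.mgrid[:H,:W]; f=240/np.tan(np.radians(m['vfov'])/2)
    X=(np.stack([(uu-m['cx'])/f*d,(vv-m['cy'])/f*d,d],-1)-m['t'])@m['R']
    Y=(X-tp)@R
    hsv=cv2.cvtColor(p,cv2.COLOR_BGR2HSV); k=cv2.inRange(hsv,(100,120,50),(125,255,255))
    k=cv2.erode(k,np.ones((3,3)))>0
    q=k&(d>0)&(abs(Y[...,2])<.06)&(abs(Y[...,1])<.045)&(abs(Y[...,0]+.03)<.006)
    A=Y[q]
    for _ in range(3):
        c,*_r=np.linalg.lstsq(np.c_[A[:,1:],np.ones(len(A))],A[:,0],rcond=None)
        r=A[:,0]-np.c_[A[:,1:],np.ones(len(A))]@c; A=A[abs(r)<2.5*r.std()]
    print('plane',c.round(4),r.std(),len(A))
    C=R.T@(-m['R'].T@m['t']-tp)
    def onplane(u,v):
        r=R.T@m['R'].T@np.array([(u-m['cx'])/f,(v-m['cy'])/f,1.])
        s=(c[0]*C[1]+c[1]*C[2]+c[2]-C[0])/(r[0]-c[0]*r[1]-c[1]*r[2]); return C+s*r
    return p,d,m,onplane,c
E
python3 - <<'E'
from inhand import *
s,R=state(); tp=s['tool_pos']
p,d,m,on,c=inhand('w7',tp,R)
g=p.astype(int); 
# hole: dark non-blue in box
b=p[222:262,300:350]; hsv=cv2.cvtColor(b,cv2.COLOR_BGR2HSV); dk=(hsv[...,2]<70).astype(np.uint8)
n,l,st,ce=cv2.connectedComponentsWithStats(dk); print(st,ce)
for nm,px in (('TL',(243,192)),('TR',(412,192)),('hole',(326.5,241.5)),('botL',(302,411)),('botR',(355,411))): print(nm,on(*px).round(4))
E
```

```text
plane [-0.0006 -0.0002 -0.0325] 0.0005641988288476823 17617
[[   0    0   50   40 1601]
 [  15    9   25   21  399]] [[23.87070581 19.62835728]
 [27.02506266 18.98496241]]
TL [-0.0325 -0.0316 -0.0511]
TR [-0.0325  0.0321 -0.0512]
hole [-0.0325 -0.0001 -0.0316]
botL [-0.0325 -0.0112  0.0489]
botR [-0.0325  0.0129  0.0489]
```

```bash
python3 - <<'E'
from h import *
go((.5051,-.2532,.11),16.4)
E
```

```text
delta cm [-7.9  13.83 42.27] rot [-0.5932 -0.0007 -0.0023] rows>= 7.2
```

servo_tool(deltas=[[[-5, 1, 2], [0, 0, 0], 0.5], [[-7.9, 4, 10], [-0.15, 0, 0], 0.5], [[-7.9, 6, 16], [-0.3, 0, 0], 0.5], [[-7.9, 8, 22], [-0.45, 0, 0], 0.5], [[-7.9, 10, 28], [-0.593, 0, 0], 0.5], [[-7.9, 12, 34], [-0.593, 0, 0], 0.5], [[-7.9, 13, 39], [-0.593, 0, 0], 0.5], [[-7.9, 13.8, 42.2], [-0.593, 0, 0], 0.5], [[-7.9, 13.8, 42.2], [-0.593, 0, 0], 0.5], [[-7.9, 13.8, 42.2], [-0.593, 0, 0], 0.5], [[-7.9, 13.8, 42.2], [-0.593, 0, 0], 0.5]])

```text
time_s: 9.82
tool_pos: [0.5039, -0.2508, 0.1087]
ee_rot: [-2.606, 1.569, 2.394]
contact_force: [-1.0, -0.6, -0.5]
opening: 0.155
```

```bash
python3 - <<'E'
from blue import *
s,R=state(); print(s['tool_pos'],s['opening'],s['contact_force'],np.degrees(np.arctan2(R[1,1],R[0,1])),R[:,0])
p,d,m=snap('wrist','w8.png')
go((.5051,-.2532,.0755),16.4)
E
```

```text
[ 0.50391535 -0.25082333  0.10872779] 0.1554116815195636 [-1.00273863 -0.6136512  -0.45456731] 16.46867007165012 [-0.00140757  0.00130594 -0.99999816]
delta cm [3.34 0.03 0.25] rot [ 0.0015 -0.0012  0.0006] rows>= 0.5
```

View pics/w8.png

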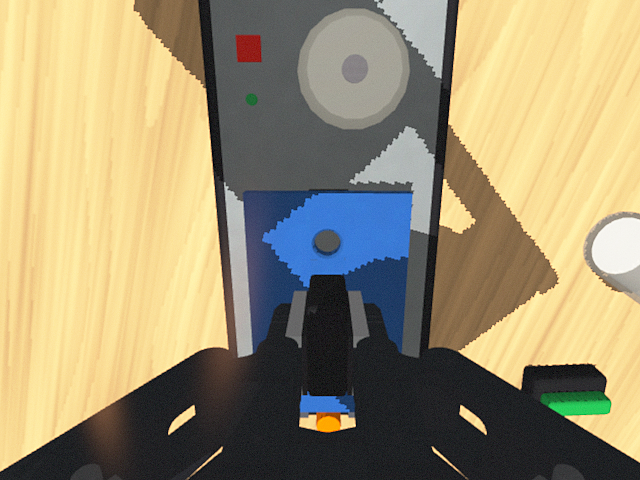

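The plate is held over the bay and aligned. I'll descend to just above the studs and look through the hole.

servo_tool(deltas=[[[2, 0, 0.25], [0, 0, 0], 0.5], [[3.8, 0, 0.25], [0, 0, 0], 0.5], [[4.6, 0, 0.25], [0, 0, 0], 0.5], [[4.6, 0, 0.25], [0, 0, 0], 0.5], [[4.6, 0, 0.25], [0, 0, 0], 0.5]])

```text
time_s: 10.5
tool_pos: [0.5058, -0.2549, 0.064]
ee_rot: [0.753, 1.57, -0.531]
contact_force: [-0.3, -0.1, -0.9]
opening: 0.154
```

```bash
python3 - <<'E'
from inhand import *
s,R=state(); print(s['tool_pos'],s['opening'],s['contact_force'],np.degrees(np.arctan2(R[1,1],R[0,1])))
p,d,m=snap('wrist','w9.png')
inhand('w9',s['tool_pos'],R)
cv2.imwrite('pics/w9c.png',cv2.resize(p[180:440,240:420],None,fx=2.3,fy=2.3,interpolation=cv2.INTER_CUBIC))
cv2.imwrite('pics/w9h.png',cv2.resize(p[215:270,295:360],None,fx=10,fy=10,interpolation=cv2.INTER_CUBIC))
E
```

```text
[ 0.50575717 -0.2548913   0.06395861] 0.1536705979106839 [-0.30324033 -0.11753807 -0.94182977] 16.424241136569897
plane [ 0.0009 -0.0005 -0.0315] 0.000559050379940154 16682
```

View pics/w9h.png

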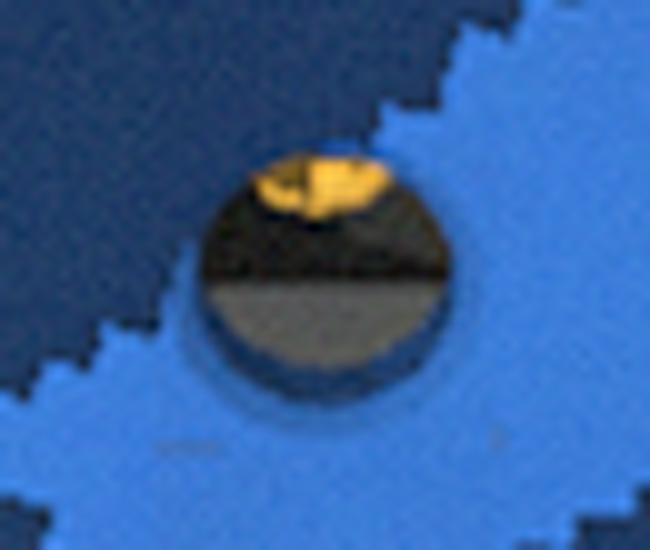

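View pics/w9c.png

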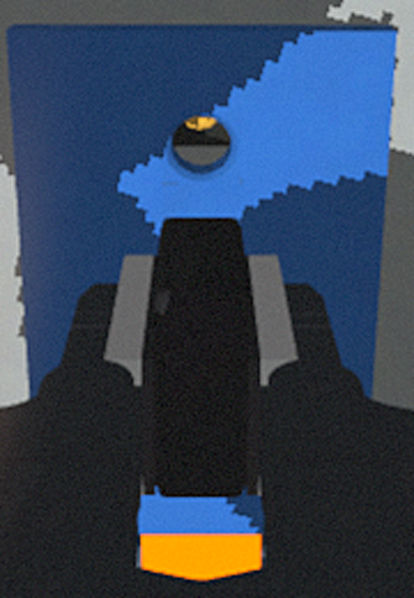

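```bash
python3 - <<'E'
from inhand import *
s,R=state(); tp=s['tool_pos']; print(tp)
p,d,m=load('w9')
for r in (4,3):
  for a in (0,90,180,270):
    yaw=np.radians(16.4+a); X=np.array([.49626+r/1000*np.cos(yaw),-.22335+r/1000*np.sin(yaw),.082]); print(r,a,proj(m,X).round(1))
print('tip near edge world',w(m,327.2,236.5,.082))
_,_,_,on,c=inhand('w9',tp,R); h=on(327.5,242.3); print('hole tool',h, 'world',R@h+tp)
E
```

```text
[ 0.50581949 -0.25507842  0.06407961]
4 0 [335.8 228.3]
4 90 [326.4 219.1]
4 180 [316.9 228.3]
4 270 [326.4 237.3]
3 0 [333.4 228.3]
3 90 [326.4 221.4]
3 180 [319.3 228.3]
3 270 [326.4 235.1]
tip near edge world [ 0.49763293 -0.22673807  0.082     ]
plane [ 0.0012 -0.0003 -0.0314] 0.0005590504500303134 16682
hole tool [-0.03134042  0.00028876 -0.03113435] world [ 0.49725918 -0.22510639  0.09538539]
```

Through the hole, at (327,242), the stud tip shows at the upper rim, at about (327,234). That means shifting the plate about 1.8 mm along unit +y, then lowering.

servo_tool(deltas=[[[0.2, 0, -0.18], [0, 0, 0], 0.5], [[0.5, 0, -0.18], [0, 0, 0], 0.5], [[0.5, 0, -0.18], [0, 0, 0], 0.5]])

```text
time_s: 10.92
tool_pos: [0.5044, -0.2531, 0.0581]
ee_rot: [-2.402, 1.57, 2.596]
contact_force: [0.8, -0.1, -1.6]
opening: 0.155
```

```bash
cat > look.py <<'E'
import sys
from inhand import *
n=sys.argv[1]
s,R=state(); print(s['tool_pos'].round(5),s['opening'].round(3),s['contact_force'].round(2),s['ft_torque'].round(3),np.degrees(np.arctan2(R[1,1],R[0,1])).round(2),R[:,0].round(4))
p,d,m=snap('wrist',n+'.png'); inhand(n,s['tool_pos'],R)
cv2.imwrite('pics/'+n+'h.png',cv2.resize(p[215:270,295:360],None,fx=8,fy=8,interpolation=cv2.INTER_CUBIC))
E
python3 look.py w10
```

```text
Traceback (most recent call last):
  File "look.py", line 4, in <module>
    s,R=state(); print(s['tool_pos'].round(5),s['opening'].round(3),s['contact_force'].round(2),s['ft_torque'].round(3),np.degrees(np.arctan2(R[1,1],R[0,1])).round(2),R[:,0].round(4))
                                              ^^^^^^^^^^^^^^^^^^
AttributeError: 'float' object has no attribute 'round'
```

```bash
sed -i "s/s\['opening'\].round(3)/round(s['opening'],3)/" look.py; python3 look.py w10
```

```text
[ 0.50437 -0.25314  0.05809] 0.155 [ 0.82 -0.08 -1.62] [ 0.043  0.04  -0.012] 16.38 [-4.e-04  3.e-04 -1.e+00]
plane [ 0.001  -0.0006 -0.0315] 0.0005639759935198802 16807
```

View pics/w10h.png

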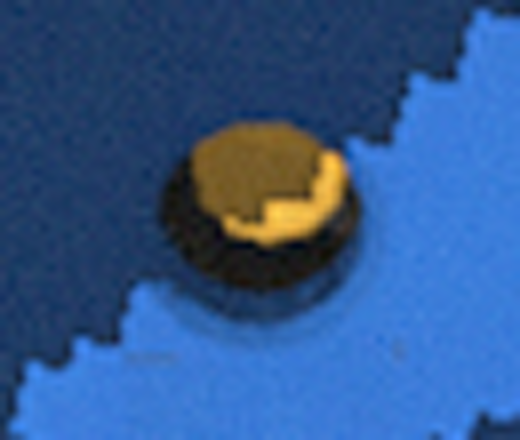

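```bash
python3 - <<'E'
from inhand import *
s,R=state(); tp=s['tool_pos']
p,d,m=load('w10')
yaw=np.radians(16.4); ux=np.array([np.cos(yaw),np.sin(yaw)]); uy=np.array([-ux[1],ux[0]])
_,_,_,on,c=inhand('w10',tp,R); h=R@on(327.5,242.7)+tp; print('hole',h)
for r,z in((4,.0805),(3,.082)):
    q=w(m,328.6,245.4,z)[:2]+uy*r/1000; e=q-h[:2]; print(r,q,'ux',e@ux,'uy',e@uy)
E
```

```text
plane [ 0.0011 -0.0005 -0.0314] 0.000563976002852655 16807
hole [ 0.49596374 -0.22349475  0.08953943]
4 [ 0.49643009 -0.22342046] ux 0.000468354318457086 uy -6.039959350605794e-05
3 [ 0.49656869 -0.22391208] ux 0.0004625154187933156 uy -0.0005711502826073061
```

The stud is now within about 0.5 mm of the hole centre. I'll make a small side correction and lower gently.

servo_tool(deltas=[[[0.1, 0.04, 0.02], [0, 0, 0], 0.5], [[0.2, 0.04, 0.02], [0, 0, 0], 0.5], [[0.3, 0.04, 0.02], [0, 0, 0], 0.5], [[0.35, 0.04, 0.02], [0, 0, 0], 0.5], [[0.35, 0.04, 0.02], [0, 0, 0], 0.5]])

```text
time_s: 11.6
tool_pos: [0.505, -0.2533, 0.0547]
ee_rot: [-2.45, 1.571, 2.548]
contact_force: [-0.7, 0.9, -0.7]
opening: 0.156
```

```bash
python3 look.py w11
```

```text
[ 0.50502 -0.25327  0.05473] 0.156 [-0.71  0.92 -0.72] [ 0.048 -0.041  0.034] 16.39 [-1.e-04  1.e-04 -1.e+00]
plane [ 0.0009 -0.0009 -0.0315] 0.0005625285654577556 16992
```

View pics/w11h.png

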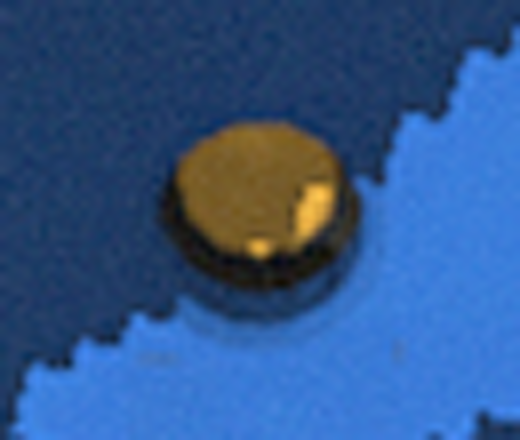

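No contact force, and the stud tip is entering the hole. I'll keep lowering.

servo_tool(deltas=[[[0.1, 0, 0], [0, 0, 0], 0.5], [[0.2, 0, 0], [0, 0, 0], 0.5], [[0.3, 0, 0], [0, 0, 0], 0.5], [[0.3, 0, 0], [0, 0, 0], 0.5]])

```text
time_s: 12.15
tool_pos: [0.505, -0.2533, 0.0517]
ee_rot: [-2.453, 1.571, 2.545]
contact_force: [0.5, -0.3, -1.1]
opening: 0.15
```

```bash
python3 look.py w12
```

```text
[ 0.50498 -0.25326  0.05167] 0.15 [ 0.55 -0.27 -1.11] [ 0.016  0.    -0.039] 16.39 [-2.e-04  2.e-04 -1.e+00]
plane [ 0.0013 -0.0004 -0.0315] 0.0005628628656628644 17033
```

View pics/w12h.png

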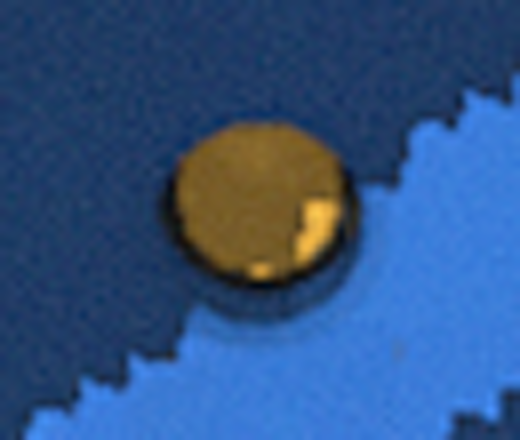

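servo_tool(deltas=[[[0.15, 0, 0], [0, 0, 0], 0.5], [[0.3, 0, 0], [0, 0, 0], 0.5], [[0.4, 0, 0], [0, 0, 0], 0.5], [[0.5, 0, 0], [0, 0, 0], 0.5], [[0.5, 0, 0], [0, 0, 0], 0.5]])

```text
time_s: 12.82
tool_pos: [0.505, -0.2533, 0.0467]
ee_rot: [-2.384, 1.571, 2.614]
contact_force: [0.4, 0.4, -1.7]
opening: 0.156
```

```bash
python3 look.py w13
```

```text
[ 0.50498 -0.25327  0.04667] 0.156 [ 0.37  0.37 -1.73] [-0.055 -0.014  0.018] 16.39 [-2.e-04  1.e-04 -1.e+00]
plane [ 0.0002 -0.0007 -0.0315] 0.00056740604989283 17188
```

View pics/w13h.png

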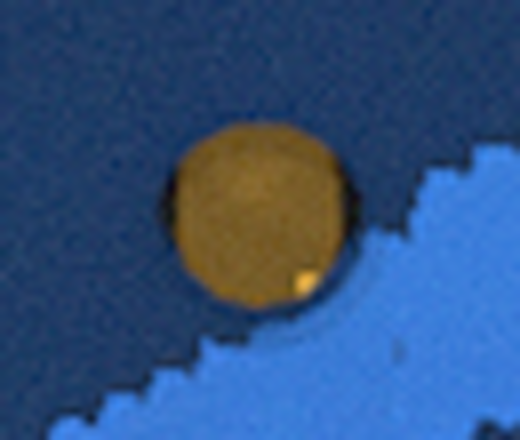

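servo_tool(deltas=[[[0.1, 0, 0], [0, 0, 0], 0.5], [[0.15, 0, 0], [0, 0, 0], 0.5], [[0.2, 0, 0], [0, 0, 0], 0.5], [[0.2, 0, 0], [0, 0, 0], 0.5]])

```text
time_s: 13.38
tool_pos: [0.505, -0.2533, 0.0448]
ee_rot: [-2.516, 1.571, 2.482]
contact_force: [-0.1, 0.3, -1.7]
opening: 0.149
```

servo_tool(deltas=[[[0.05, 0, 0], [0, 0, 0], 0.5], [[0.1, 0, 0], [0, 0, 0], 0.5], [[0.1, 0, 0], [0, 0, 0], 0.5]])

```text
time_s: 13.75
tool_pos: [0.5052, -0.2534, 0.0445]
ee_rot: [0.7, 1.57, -0.585]
contact_force: [-0.5, 0.8, 4.8]
opening: 0.15
```

A contact force of 5 N appears with the underside at the face height of 0.070, so the plate is seated. A touch more pressure, then release and retreat.

servo_tool(deltas=[[[0.03, 0, 0], [0, 0, 0], 0.5], [[0.03, 0, 0], [0, 0, 0], 0.5], [[0, 0, 0], [0, 0, 0], 4], [[0, 0, 0], [0, 0, 0], 4], [[0, 0, 0], [0, 0, 0], 4], [[-2, 0, 0], [0, 0, 0], 4.5], [[-5, 0, 0], [0, 0, 0], 4.5], [[-9, 0, 0], [0, 0, 0], 4.5], [[-9, 0, 0], [0, 0, 0], 4.5]])

```text
time_s: 14.88
tool_pos: [0.5076, -0.2548, 0.137]
ee_rot: [0.745, 1.563, -0.54]
contact_force: [0.2, -0.3, -0.6]
opening: 0.529
```

```bash
python3 - <<'E'
from blue import *
s,R=state(); print(s['tool_pos'],s['opening'],s['contact_force'])
p,d,m=snap('wrist','w14.png')
H,W=d.shape; vv,uu=np.mgrid[:H,:W]; f=240/np.tan(np.radians(m['vfov'])/2)
X=(np.stack([(uu-m['cx'])/f*d,(vv-m['cy'])/f*d,d],-1)-m['t'])@m['R']
hsv=cv2.cvtColor(p,cv2.COLOR_BGR2HSV); k=cv2.inRange(hsv,(100,120,50),(125,255,255))
q=(cv2.erode(k,np.ones((3,3)))>0)&(d>0); A=X[q]; A=A[abs(A[:,2]-.078)<.012]; c=np.linalg.lstsq(np.c_[A[:,:2]-A[:,:2].mean(0),np.ones(len(A))],A[:,2],rcond=None)[0]; print('plate top plane',c,len(A))
g=(d>0)&(abs(X[...,2]-.07)<.003); print('face',X[g][:,2].mean())
for c,r in plates(p,m,.076): print(c.round(),np.round(r[0],1),np.round(r[1],1),round(r[2],1))
E
```

```text
[ 0.50761195 -0.25479888  0.13702949] 0.5286107903033868 [ 0.16357917 -0.26639722 -0.58447272]
plate top plane [-0.00066064 -0.00014741  0.0759508 ] 12037
face 0.07027389773423588
[323. 233.] [ 504.9 -252.2] [63.9 99.6] 16.2
```

View pics/w14.png

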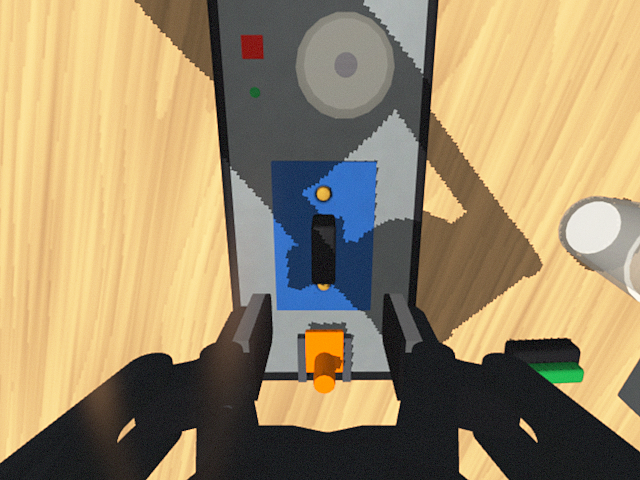

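The plate is flat: its top plane is at 0.0760 with no tilt, its outline is 63.9x99.6 mm, and both studs show in the holes. Next is the knob, at about (324,384).

```bash
python3 - <<'E'
from blue import *
p,d,m=load('w14')
hsv=cv2.cvtColor(p,cv2.COLOR_BGR2HSV); 
k=cv2.inRange(hsv,(5,180,120),(18,255,255)); ys,xs=np.nonzero(k); print(xs.min(),xs.max(),ys.min(),ys.max())
row=[(y,xs[ys==y].min(),xs[ys==y].max()) for y in range(366,ys.max()+1,3)]; print(row)
yaw=np.radians(16.4); ux=np.array([np.cos(yaw),np.sin(yaw)]); uy=np.array([-ux[1],ux[0]]); c0=np.array([.4915,-.2084])
for px in [(324,383.5)]:
    q=w(m,*px,.1095); print('knob',q,(q[:2]-c0)@ux,(q[:2]-c0)@uy)
k=np.array([.5289,-.3326]); 
print('depth knob',w(m,324,384,d=d[384,324]))
kn=(q[:2]+k)/2; t=kn-uy*.029; print(kn,t)
go((t[0],t[1],.125),16.4); go((t[0],t[1],.056),16.4)
E
```

```text
305 343 191 393
[(366, np.int64(306), np.int64(342)), (369, np.int64(306), np.int64(342)), (372, np.int64(307), np.int64(341)), (375, np.int64(314), np.int64(334)), (378, np.int64(313), np.int64(334)), (381, np.int64(314), np.int64(334)), (384, np.int64(314), np.int64(334)), (387, np.int64(315), np.int64(333)), (390, np.int64(317), np.int64(331)), (393, np.int64(324), np.int64(324))]
knob [ 0.52889435 -0.33263563  0.1095    ] 0.0007960580446988882 -0.12973894901283264
depth knob [ 0.52913778 -0.33347365  0.10886222]
[ 0.52889718 -0.33261781] [ 0.53708508 -0.36043792]
delta cm [ 1.05 -0.04 11.09] rot [-0.0002  0.0026 -0.0024] rows>= 1.8
delta cm [ 7.95 -0.06 11.07] rot [-0.0002  0.0026 -0.0024] rows>= 2.2
```

servo_tool(deltas=[[[0, 0, 5], [0, 0, 0], 0], [[1, 0, 11.1], [0, 0, 0], 0], [[1, 0, 11.1], [0, 0, 0], 0], [[1, 0, 11.1], [0, 0, 0], 0], [[1, 0, 11.1], [0, 0, 0], 0], [[4, 0, 11.1], [0, 0, 0], 0], [[6.5, 0, 11.1], [0, 0, 0], 0], [[7.8, 0, 11.1], [0, 0, 0], 0], [[7.8, 0, 11.1], [0, 0, 0], 0]])

```text
time_s: 16.05
tool_pos: [0.5357, -0.3586, 0.0552]
ee_rot: [-2.521, 1.569, 2.478]
contact_force: [0.9, -0.3, -0.0]
opening: 0.001
```

```bash
python3 - <<'E'
from blue import *
s,R=state(); print(s['tool_pos'],s['opening'],s['contact_force'],np.degrees(np.arctan2(R[1,1],R[0,1])))
p,d,m=snap('wrist','w15.png')
E
```

```text
[ 0.53574764 -0.35859748  0.05517669] 0.0009696740792530231 [ 0.93994993 -0.31070753 -0.02015692] 16.433614090377883
```

View pics/w15.png

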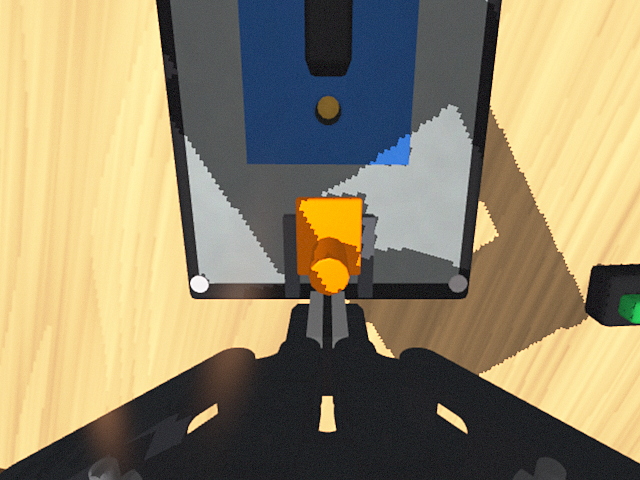

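servo_tool(deltas=[[[0, 0, -0.4], [0, 0, 0], 0], [[0, 0, -0.8], [0, 0, 0], 0], [[0, 0, -1.1], [0, 0, 0], 0], [[0, 0, -1.4], [0, 0, 0], 0], [[0, 0, -1.7], [0, 0, 0], 0], [[0, 0, -2.0], [0, 0, 0], 0], [[0, 0, -2.3], [0, 0, 0], 0], [[0, 0, -2.6], [0, 0, 0], 0], [[0, 0, -2.8], [0, 0, 0], 0]])

```text
time_s: 17.23
tool_pos: [0.5285, -0.3327, 0.0558]
ee_rot: [2.074, 1.571, 0.79]
contact_force: [0.9, -1.3, 1.4]
opening: 0.001
```

servo_tool(deltas=[[[0, 0, -0.1], [0, 0, 0], 0], [[0, 0, -0.2], [0, 0, 0], 0], [[0, 0, -0.3], [0, 0, 0], 0], [[0, 0, -0.3], [0, 0, 0], 0]])

```text
time_s: 17.73
tool_pos: [0.5281, -0.3312, 0.0558]
ee_rot: [0.185, 1.569, -1.1]
contact_force: [2.3, -4.3, -0.1]
opening: 0.003
```

servo_tool(deltas=[[[0, 0, -0.1], [0, 0, 0], 0], [[0, 0, -0.2], [0, 0, 0], 0], [[0, 0, -0.3], [0, 0, 0], 0], [[0, 0, -0.3], [0, 0, 0], 0]])

```text
time_s: 18.23
tool_pos: [0.5282, -0.3311, 0.056]
ee_rot: [0.128, 1.564, -1.157]
contact_force: [2.6, -10.6, -3.4]
opening: -0.001
```

```bash
python3 - <<'E'
from blue import *
s,R=state(); print(s['tool_pos'],s['contact_force'])
p,d,m=snap('wrist','w16.png'); snap('top','t16.png')
E
```

```text
[ 0.52815152 -0.33108687  0.0560433 ] [  2.62310209 -10.5522174   -3.44680749]
```

View pics/w16.png

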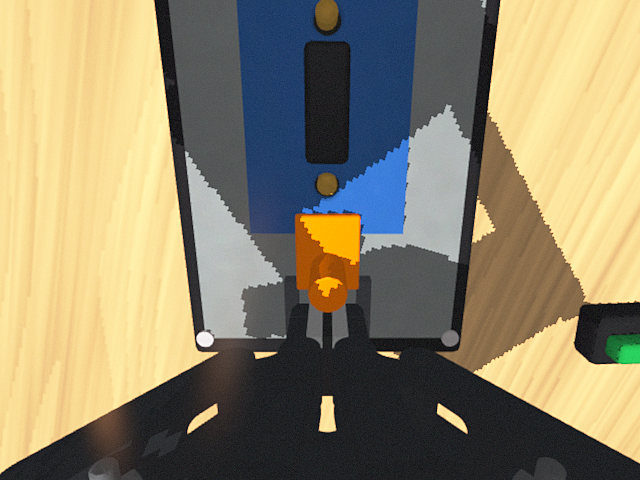

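```bash
python3 - <<'E'
from blue import *
yaw=np.radians(16.4); ux=np.array([np.cos(yaw),np.sin(yaw)]); uy=np.array([-ux[1],ux[0]]); c0=np.array([.4915,-.2084])
U=lambda q:((q[:2]-c0)@ux,(q[:2]-c0)@uy)
for n,t,k in (('w15',(330,198),(330,276)),('w16',(328,213.5),(327.5,294))):
    p,d,m=load(n); print(n,'tongue',np.round(U(w(m,*t,.084)),4),'knob',np.round(U(w(m,*k,.1095)),4), 'plate edge')
p,d,m=load('w16'); print(np.round(U(w(m,320,233,.076)),4))
E
```

```text
w15 tongue [ 0.0013 -0.1086] knob [ 0.0012 -0.1304] plate edge
w16 tongue [ 0.001  -0.0861] knob [ 0.0008 -0.1084] plate edge
[-0.0023 -0.0964]
```

The catch travelled 22.2 mm to a stall at about 11 N, and its tongue reaches 10 mm over the plate edge. One slightly firmer nudge will confirm this is the end stop.

servo_tool(deltas=[[[0, 0, -0.1], [0, 0, 0], 0], [[0, 0, -0.2], [0, 0, 0], 0], [[0, 0, -0.2], [0, 0, 0], 0]])

```text
time_s: 18.7
tool_pos: [0.5282, -0.3311, 0.0562]
ee_rot: [0.122, 1.561, -1.162]
contact_force: [2.7, -14.4, -4.9]
opening: -0.003
```

Firm stop: the force rose to 15 N with no further motion. I'll back off, rise and check.

servo_tool(deltas=[[[0, 0, 0.8], [0, 0, 0], 0], [[0, 0, 2.2], [0, 0, 0], 0], [[0, 0, 2.2], [0, 0, 0], 0], [[-3, 0, 2.2], [0, 0, 0], 0], [[-8, 0, 2.2], [0, 0, 0], 0], [[-12, 0, 2.2], [0, 0, 0], 0], [[-12, 0, -2], [0, 0, 0], 0], [[-12, 0, -5], [0, 0, 0], 0], [[-12, 0, -5], [0, 0, 0], 0]])

```text
time_s: 19.82
tool_pos: [0.5106, -0.2744, 0.1758]
ee_rot: [-2.703, 1.568, 2.298]
contact_force: [-0.9, -0.8, 0.5]
opening: 0.003
```

```bash
python3 - <<'E'
from blue import *
yaw=np.radians(16.4); ux=np.array([np.cos(yaw),np.sin(yaw)]); uy=np.array([-ux[1],ux[0]]); c0=np.array([.4915,-.2084])
s,R=state(); print(s['time_s'],s['tool_pos'],s['contact_force'])
p,d,m=snap('wrist','w17.png'); snap('scene','s17.png')
H,W=d.shape; vv,uu=np.mgrid[:H,:W]; f=240/np.tan(np.radians(m['vfov'])/2)
X=(np.stack([(uu-m['cx'])/f*d,(vv-m['cy'])/f*d,d],-1)-m['t'])@m['R']
hsv=cv2.cvtColor(p,cv2.COLOR_BGR2HSV); k=cv2.inRange(hsv,(100,120,50),(125,255,255))
q=(cv2.erode(k,np.ones((3,3)))>0)&(d>0); A=X[q]; A=A[abs(A[:,2]-.078)<.012]; c=np.linalg.lstsq(np.c_[A[:,:2]-A[:,:2].mean(0),np.ones(len(A))],A[:,2],rcond=None)[0]; print('plate top plane',c,len(A))
for t in ('catch_knob',):
    for r in spotter.pinpoint('wrist',t): q=w(m,*r['xy'],.1095); print(r,(q[:2]-c0)@uy)
E
```

```text
19.825 [ 0.51058758 -0.27438137  0.17582423] [-0.8611597  -0.77986889  0.45651853]
plate top plane [-0.00112495  0.000428    0.07594703] 9290
{'xy': [327.5, 295.6], 'confidence': 0.9} -0.10705207643785744
```

View pics/w17.png

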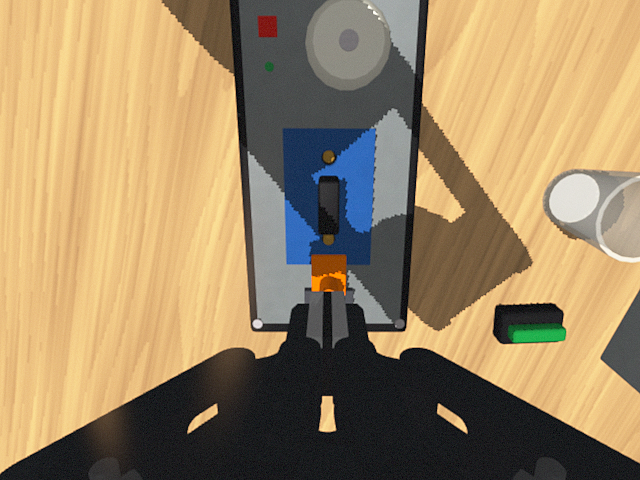

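View pics/s17.png

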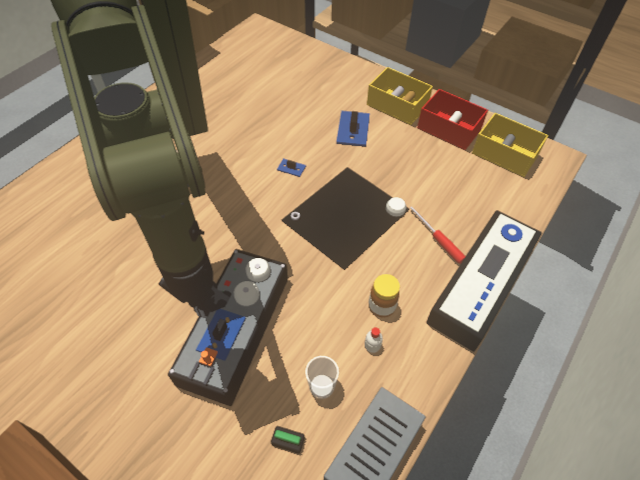

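The plate is flat at (328,195), with its top at 0.076. The tongue lies over its edge at (328,258), the arm is clear at about 0 N, and nothing else has moved. Handing in.

```bash
python3 -c "
from h import *
print(job.job_done())"
```

```text
the job is handed in; nothing more can be done
None
```

The blue cover plate (the 64 x 100 mm one from the mat) is seated on both studs, and the orange catch is pushed fully forward over its edge. I handed the job in at about 20 s of the 70 s allowed; it reports no verdict.

**Seating:** I lined the hole up with the stud by looking through it, so the plate went straight down without the sliding search. Contact came at about 5 N. After release its top measured 0.0760 m, which is the 70 mm face plus 6 mm of plate, with no tilt and a stud showing in each hole.

**Catch:** It moved about 22 mm to a firm stop and did not move further when the push rose to 15 N. That is less than the 26 mm stroke, which fits a start about 4 mm forward of fully back. Its tongue reaches about 10 mm over the plate edge.

**Last checks:** After backing off, the plate was still flat at 0.0759 m, the catch had stayed forward, and the force on the arm was near 0 N. In the last scene picture the other things on the table stood where they were at the start.

**Disagreement:** The real fingertips end about 36 mm behind the reported TCP, which does not match the description. My first grasp closed above the bar because of this and moved nothing. Both the wrist depth and the scene camera confirmed the difference, and I corrected for it from then on.

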